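Close up the loaded vial sampler

TASK

The vial sampler on the bench has just been loaded: with closed fingertips push both of its vial trays fully home, and push the open lid on its top over until it is fully shut, in either order. Do it gently, without slamming and without pinching anything: touch only the outside of the tray fronts and of the lid, not the vials or the inside of the trays, nor the seal under the lid. Leave everything else standing where it is.

Things in the scene. Friction and masses are not known exactly. Their poses are not given: they have to be found in the camera images.
- sampler: the fixed white vial sampler on the bench; housing 200 mm deep (its x), 340 mm wide (its y), 100 mm tall; origin at the centre of its underside; its x axis points from its front, which faces the robot, to its back, its y axis to the left as seen from the robot. On its top stands a 14 mm high rim with a grey lid. Two trays side by side slide out of its front along its -x. It does not move
- left_tray (a joint): how far the left tray stands out of the sampler, in m: 0 fully home (front panel flat against the housing), at most 0.10; the tray stays where it is left and slides under about 1.5 N plus 6 N per m/s
- left_front (a point): centre of the outer face of the left tray's grey front panel, 49 mm above the bench; the panel is 122 mm wide, 74 mm tall (12 to 86 mm above the bench) and 12 mm thick, its outer face looks to the sampler's -x. With the tray home this point lies at x = -0.112, y = +0.093 in the sampler's frame. Axes as the sampler's
- left_rack: the white rack of vials in the left tray, with the metal inner side of the tray's front panel; moves with the tray; not to be touched. Its origin coincides with the sampler's origin, shifted 93 mm sideways, when the tray is home
- right_tray (a joint): how far the right tray stands out of the sampler, in m: 0 fully home (front panel flat against the housing), at most 0.10; the tray stays where it is left and slides under about 1.5 N plus 6 N per m/s
- right_front (a point): centre of the outer face of the right tray's grey front panel, 49 mm above the bench; the panel is 122 mm wide, 74 mm tall (12 to 86 mm above the bench) and 12 mm thick, its outer face looks to the sampler's -x. With the tray home this point lies at x = -0.112, y = -0.093 in the sampler's frame. Axes as the sampler's
- right_rack: the white rack of vials in the right tray, with the metal inner side of the tray's front panel; moves with the tray; not to be touched. Its origin coincides with the sampler's origin, shifted 93 mm sideways, when the tray is home
- lid (a joint): angle of the lid, in rad: 0 shut flat on the rim, about 1.57 standing upright, at most 1.9; its hinge is stiff, so the lid stays at any angle; about 1 to 2.5 N at the free edge moves it
- lid_hinge (a point): middle of the lid's hinge line, 115 mm above the bench, at x = 0.025, y = 0.117 in the sampler's frame; the hinge line runs along the sampler's x at the left edge of the rim. The lid is a flat grey plate 140 mm long (along the hinge), 8 mm thick, reaching 168 mm from the hinge line; shut, it lies to the right (sampler's -y) of the hinge with its top face 123 mm above the bench; open, it stands up and its outer face looks left (sampler's +y)
- lid_edge (a point): middle of the lid's free edge, on its outer face (the top face when shut), 168 mm from the hinge line
- lid_liner: the 4 mm rubber seal on the underside (inner face) of the lid, ending 6 mm short of the lid's free edge and 13 mm short of its ends; not to be touched. Origin on the hinge line
- vial: a single glass vial, 22 mm across and 46 mm tall, standing on the bench in front of the sampler, between the paths of the two trays; origin at the centre of its underside; a bystander
- cap_jar: a small closed jar, 42 mm across and 45 mm tall, standing on top of the sampler at the right, beside the lid's free edge; origin at the centre of its underside; a bystander
- wash_bottle: a white bottle, 60 mm across and 140 mm tall, on the bench to the left; origin at the centre of its underside; a bystander
- reagent: a glass bottle, 80 mm across and 170 mm tall, on the bench to the far left; origin at the centre of its underside; a bystander
- spare_rack: a spare white vial rack, 90 x 120 mm and 60 mm tall, on the bench to the right; origin at the centre of its underside; a bystander
- cap_tray: a black dish of vial caps, 100 x 140 mm and 22 mm tall, on the bench to the front right; origin at the centre of its underside; a bystander
- screwdriver: a screwdriver, 150 mm long, lying on the bench to the front left; a bystander

How it is judged:
At the end, for the whole second after the job is handed in: both trays within 4 mm of fully home, the lid within 0.04 rad (2.3 degrees) of shut, all at rest, and every bystander within 25 mm of where it stood (value of joint each of left_tray, right_tray below 0.004 m and value of joint lid below 0.04 rad and velocity of joint left_tray between -0.02 and 0.02 m/s and velocity of joint right_tray between -0.02 and 0.02 m/s and velocity of joint lid between -0.02 and 0.02 rad/s and distance of each of vial, cap_jar, wash_bottle, reagent, spare_rack, cap_tray, screwdriver from where it was at the start of the episode below 0.025 m); the robot touches nothing.
It fails at once if a tray is slammed (faster than 0.5 m/s) or the lid is (faster than 4 rad/s) (velocity of joint any of left_tray, right_tray below -0.5 m/s or velocity of joint lid below -4 rad/s).
It fails at once if the vials or the inside of a tray are touched, or a tray front is pinched (contact force between the fingers and left_rack above 0.5 N or contact force between the fingers and right_rack above 0.5 N).
It fails at once if the seal under the lid is touched, or the lid is pinched (contact force between the fingers and lid_liner above 0.5 N).
It fails at once if a bystander is lifted, knocked over or shifted by more than 25 mm (distance of any of vial, cap_jar, wash_bottle, reagent, spare_rack, cap_tray, screwdriver from where it was at the start of the episode above 0.025 m).
It also fails if it takes over 59 s, if anything falls off the work surface, if the arm or the gripper's body presses on something with over 40 N, if the wrist force passes 120 N, or if a joint passes its speed limit or range.

ROBOT

A 7-joint arm with a two-finger parallel gripper is mounted at the origin on the work surface. World frame = base frame: x ahead of the robot, y to its left, z up, the work surface at z = 0. Lengths are in m, angles in rad, forces in N, time in s.
With the tool pointing down it reaches from about 0.4 to 0.85 m from the base axis. Payload 10.4 kg.
Tool frame: the origin (TCP) lies midway between the tips of the shut fingers; the grasp point (between the pads) lies 19 mm behind it; z points along the fingers, y is the line along which they close (so a half turn about z gives the same grasp; the last joint's range is limited). The gripper opens to 87 mm and grips with 3 to 60 N. Pads are 19 mm wide; open, the fingers measure 117 mm over their backs; the gripper's body (75 mm by 190 mm) begins 51 mm behind the grasp point.
Start: joints at [-1.212, 0.332, -0.065, 1.46, 0.022, 1.35, -0.088], TCP at [0.233, 0.58, 0.223] pointing down, gripper open.
Joint ranges: [-2.6, 2.6], [-0.5, 2.12], [-1.47, 1.34], [0.16, 2.42], [-1.27, 4.41], [0.06, 2.06], [-2.6, 2.6]. Speed limits (rad/s): [2.22, 2.22, 2.79, 2.79, 3.14, 3.14, 3.14].

INTERFACE

Orientations are given as a unit quaternion [x, y, z, w].
In Python, from bench import r gives the robot as it stands.
- The arm moves only by the tool carry_out, never from a script. Its argument "steps" is a list that holds one entry, the list of rows, each a list of 6 numbers: the shift along the tool's x, y, z in cm, then the turn, a rotation vector about the tool's x, y, z in rad. In form: [[[dx, dy, dz, wx, wy, wz], ...]]. A call has 1 to 20 rows; each row is the pose to reach, as a shift and turn from the pose commanded when the call began, along the tool's axes at that moment; what a row does not reach only later rows make up. A row lasts 1/12 s, in which the tool goes at most 41.7 mm and 7.16 degrees, less where a joint would pass 70% of its speed; a pose out of reach is approached as far as the arm can. A call with a gripper value outside its range is refused whole. "hand" is the closure, from -1 (fully open) to 1 (shut), set as the call begins (left out, the last holds). The fingers move at their own pace and stop on an object; "squeeze" is the grip in N (left out, the last holds). Time passes only in rows, so rows that repeat a pose let the fingers close. It gives the time, the measured TCP pose, the force, the opening and the grip force at its end, in the units of the state.
- r.read_state(): the state, without advancing time (a new reading comes with each control period).
- r.camera(name): name is "side" or "top"; returns the picture (420x560x3 uint8, red, green, blue); there is no depth.
- r.camera_params(name): a dict with "fx", "fy", "cx", "cy" (pixels), "view" (4x4, takes a point from world to camera coordinates). Camera axes: x right, y up, looking along -z (the intrinsics and any distortion apply to the point x, -y, -z); pixel columns grow to the right and rows downward; lengths in m; the calibration is good to about 2 mm. A picture is of the moment at which its call begins. camera_params takes no time and is no camera call.
- r.close_job(): hands the job in; it is judged then, once.
The state is a dict: "time": time; "joint_positions": joint angles; "joint_vel": joint speeds; "joint_torque": joint torques, N m; "ee_pos": TCP position; "eef_rot": TCP orientation; "ft_force": force on the tool from outside, world axes, zero at the start; "torque": the same for the moment, N m; "width": finger opening in m; "grip_force": force on a finger pad.
Only numpy, scipy, OpenCV 4.12 (cv2) and the standard library are available. Lean on these libraries where they do the work, as an engineer would, in place of code of your own. Each camera call takes 0.05 s, during which the arm holds its last target. There are 200 camera calls.

## Working session

There is one attempt and no reset: what is moved stays moved. The work goes in short steps, Python scripts to look and compute and a tool call to move; the robot and the scene stay as the last step left them, time stands still between calls to the robot, and variables do not carry over. Pictures are saved under pics/ and viewed, at most 10 in all, crops included, and the job is handed in when it is done.

Besides the shell and the picture viewer there is one more tool, called after ">>>" by a JSON object that holds its "method" and its "body", one argument or row to a line. carry_out: Moves the arm, as the interface text tells. Its arguments: {"type":"object","properties":{"steps":{"type":"array","items":{"type":"array","items":{"type":"array","items":{"type":"number"}}}},"hand":{"type":"number"},"squeeze":{"type":"number"}},"required":["steps"]}

```bash
mkdir -p pics; python3 - <<'E'
from bench import r
import cv2
for n in("side","top"):
    cv2.imwrite(f"pics/{n}0.png",cv2.cvtColor(r.camera(n),cv2.COLOR_RGB2BGR))
    p=r.camera_params(n);print(n,p)
s=r.read_state();print(s['time'],s['ee_pos'],s['eef_rot'],s['width'])
E
```

```text
side {'fx': 476.1299416941925, 'fy': 476.1299416941925, 'cx': 281.61795149576085, 'cy': 213.89892548804102, 'view': array([[ 0.35863717, -0.93339694,  0.0122285 , -0.20079024],
       [ 0.66942427,  0.26629723,  0.69351058, -0.39125833],
       [-0.65057707, -0.24053262,  0.72034265, -1.04383381],
       [ 0.        ,  0.        ,  0.        ,  1.        ]])}
top {'fx': 503.3366690127433, 'fy': 503.3366690127433, 'cx': 276.7285042338632, 'cy': 216.19290303965235, 'view': array([[ 0.00885991, -0.99995721,  0.00265953, -0.02865814],
       [ 0.9949296 ,  0.00908176,  0.10016291, -0.49516051],
       [-0.10018278,  0.00175861,  0.9949675 , -1.41325967],
       [ 0.        ,  0.        ,  0.        ,  1.        ]])}
0.1 [0.23275765 0.57968576 0.22184904] [ 1.89716273e-01  9.81838756e-01 -6.21138884e-04 -7.91989326e-05] 0.08684673584393736
```

View pics/side0.png

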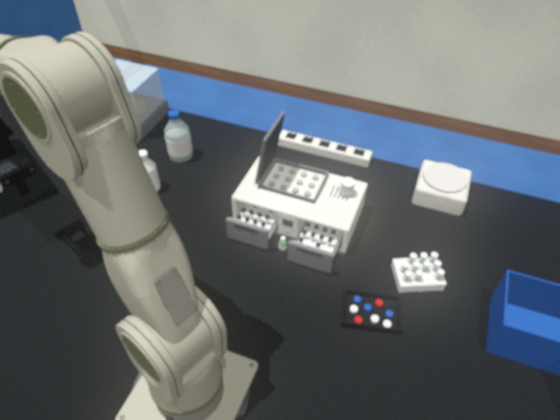

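View pics/top0.png

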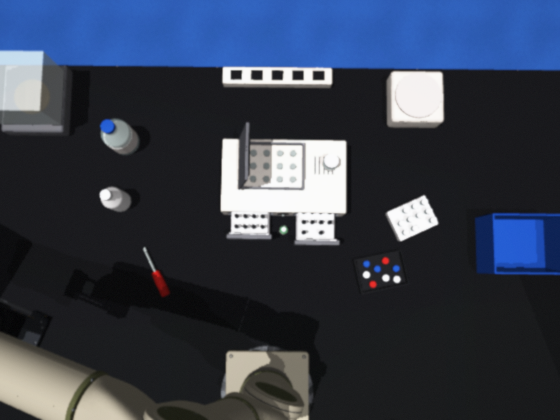

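The side view shows the lid upright at (270,145), the trays out at (250,232) and (315,255), and the vial at (283,243). The top view shows the housing from about (222,139) to (347,214), tray fronts at rows ~237 and ~243, and the vial at (283,230). I'll zoom in to measure.

```bash
cat > h.py <<'E'
import numpy as np,cv2
from bench import r
from scipy.spatial.transform import Rotation as R
def pix(n,P):
    p=r.camera_params(n);P=np.atleast_2d(P);c=(p['view']@np.c_[P,np.ones(len(P))].T).T
    return np.c_[p['cx']+p['fx']*c[:,0]/-c[:,2],p['cy']+p['fy']*c[:,1]/c[:,2]]
def world(n,uv,z):
    p=r.camera_params(n);V=p['view'];Rm=V[:3,:3];o=-Rm.T@V[:3,3]
    uv=np.atleast_2d(uv).astype(float)
    d=np.c_[(uv[:,0]-p['cx'])/p['fx'],-(uv[:,1]-p['cy'])/p['fy'],-np.ones(len(uv))]@Rm
    return o+d*((z-o[2])/d[:,2])[:,None]
def crop(n,x,y,w,h,k,name):
    im=cv2.cvtColor(r.camera(n),cv2.COLOR_RGB2BGR)[y:y+h,x:x+w]
    cv2.imwrite(f"pics/{name}.png",cv2.resize(im,None,fx=k,fy=k,interpolation=cv2.INTER_CUBIC))
E
python3 - <<'E'
from h import *
crop("top",210,115,150,140,5,"top1")
crop("side",220,105,160,170,3.5,"side1")
E
```

```text
(no output)
```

View pics/top1.png

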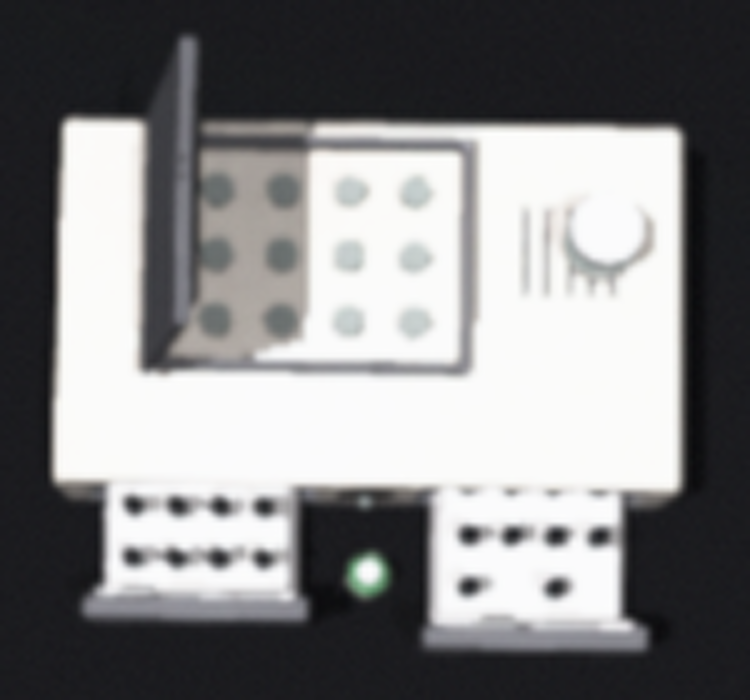

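View pics/side1.png

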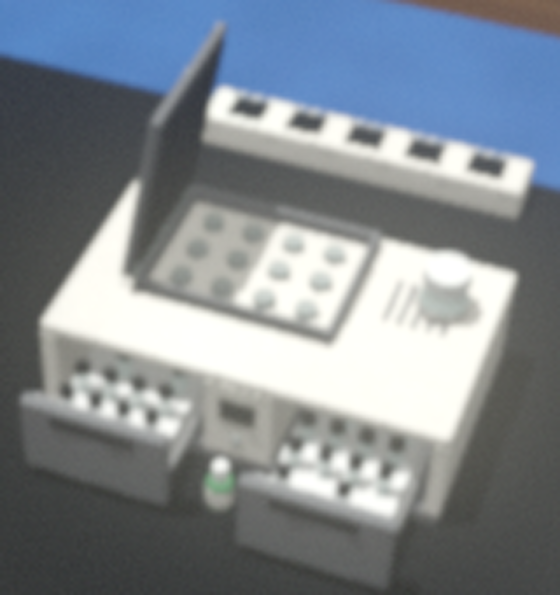

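```bash
python3 - <<'E'
from h import *
f=lambda a,x0=210,y0=115,k=5:np.array(a)/k+[x0-.5+.5/k,y0-.5+.5/k]
c=world("top",f([[63,118],[682,127],[682,488],[55,482]]),.1)
m=np.array([[.1,.17],[.1,-.17],[-.1,-.17],[-.1,.17]])
print(c)
ctr=c[:,:2].mean(0);H=m.T@(c[:,:2]-ctr);yaw=np.arctan2(H[0,1]-H[1,0],H[0,0]+H[1,1])
print("fit",ctr,yaw)
Rz=np.array([[np.cos(yaw),-np.sin(yaw)],[np.sin(yaw),np.cos(yaw)]])
loc=lambda P:(P[:,:2]-ctr)@Rz
print("resid",loc(c)-m)
print("left band bottom",loc(world("top",f([[85,618],[305,618]]),.05)),loc(world("top",f([[85,615],[305,615]]),.086)))
print("left inner",loc(world("top",f([[105,597],[295,600]]),.086)))
print("right",loc(world("top",f([[425,648],[645,650]]),.05)),"in",loc(world("top",f([[430,628],[620,630]]),.086)))
print("side L top corners",loc(world("side",f([[24,395],[173,433]],220,105,3.5),.086)),"R",loc(world("side",f([[240,477],[393,517]],220,105,3.5),.086)))
print("vial",world("top",f([[368,573]]),.046),"jar",loc(world("top",f([[606,230]]),.145)))
print("lidtop edge: back,front",[ (z,loc(world("top",f([[190,38],[180,318]]),z)).round(3).tolist()) for z in(.26,.28)])
print("side lidtop",[(z,loc(world("side",f([[221,25],[155,125]],220,105,3.5),z)).round(3).tolist()) for z in(.26,.28)])
print("bottles",world("top",[[109,127],[105,196]],.15))
E
```

```text
[[ 0.70197548  0.12775234  0.1       ]
 [ 0.70017274 -0.21270907  0.1       ]
 [ 0.50042698 -0.21172451  0.1       ]
 [ 0.50058798  0.12811718  0.1       ]]
fit [ 0.60079079 -0.04214102] -0.0030095075001804975
resid [[ 6.72930454e-04  1.97098216e-04]
 [-1.05183175e-04 -2.68195729e-04]
 [ 1.47005242e-04  1.15232763e-04]
 [-7.14752521e-04 -4.41352493e-05]]
left band bottom [[-0.17146973  0.1569768 ]
 [-0.16999203  0.0340494 ]] [[-0.17183426  0.15349754]
 [-0.17039385  0.03370375]]
left inner [[-0.16188803  0.14281611]
 [-0.1622785   0.03926047]]
right [[-0.18594668 -0.03316535]
 [-0.18558993 -0.15603386]] in [[-0.17665876 -0.03444322]
 [-0.17650542 -0.13792076]]
side L top corners [[-0.1657055   0.15531393]
 [-0.15954572  0.03301434]] R [[-0.18183711 -0.02982132]
 [-0.17634768 -0.14672178]]
vial [[ 0.45673356 -0.04266237  0.046     ]] jar [[ 0.03212112 -0.12359969]]
lidtop edge: back,front [(0.26, [[0.1, 0.092], [-0.038, 0.094]]), (0.28, [[0.094, 0.09], [-0.042, 0.093]])]
side lidtop [(0.26, [[0.119, 0.104], [-0.022, 0.102]]), (0.28, [[0.091, 0.093], [-0.046, 0.092]])]
bottles [[0.7165031  0.42299071 0.15      ]
 [0.53178392 0.42564848 0.15      ]]
```

>>> {"method": "carry_out", "body": {
  "steps": [
    [[0, 0, -3.5, 0, 0, 0], [-4, -2, -7, 0, 0, 0], [-7.5, -3.5, -7, 0, 0, 0], [-11, -5, -7, 0, 0, 0], [-14.5, -6.7, -7, 0, 0, -0.05], [-18, -8.4, -7, 0, 0, -0.1], [-21.5, -10, -7, 0, 0, -0.15], [-25, -11.6, -7, 0, 0, -0.2], [-28.5, -13.2, -7, 0, 0, -0.25], [-32, -15, -7, 0, 0, -0.3], [-35.5, -16.5, -7, 0, 0, -0.35], [-39, -18.1, -7, 0, 0, -0.382], [-42.5, -19.8, -7, 0, 0, -0.382], [-46, -21.4, -7, 0, 0, -0.382], [-49.5, -23, -7, 0, 0, -0.382], [-52.1, -24.3, -7, 0, 0, -0.382], [-52.1, -24.3, -7, 0, 0, -0.382], [-52.1, -24.3, -7, 0, 0, -0.382], [-52.1, -24.3, -7, 0, 0, -0.382]]
  ],
  "hand": 1,
  "squeeze": 10
}}

```text
time: 1.78
ee_pos: [0.6255, 0.1611, 0.2922]
eef_rot: [-0.0, 1.0, 0.0, -0.0]
ft_force: [0.1, -0.2, 0.0]
width: 0.0002
grip_force: 0.0
```

>>> {"method": "carry_out", "body": {
  "steps": [
    [[0, 0, 2, 0, 0, 0], [0, 0, 4, 0, 0, 0], [0, -1, 4, 0, 0, 0], [0, -2, 4, 0, 0, 0], [0, -3, 4, 0, 0, 0], [0, -4, 4, 0, 0, 0], [0, -5, 4, 0, 0, 0], [0, -5, 4, 0, 0, 0], [0, -5, 4, 0, 0, 0]]
  ]
}}

```text
time: 2.53
ee_pos: [0.6261, 0.1095, 0.2533]
eef_rot: [0.001, 1.0, 0.0, 0.0]
ft_force: [-0.1, 0.5, 0.9]
width: 0.0006
grip_force: 0.0
```

```bash
python3 - <<'E'
from h import *
crop("side",220,65,160,170,3.5,"side2")
E
```

```text
(no output)
```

View pics/side2.png

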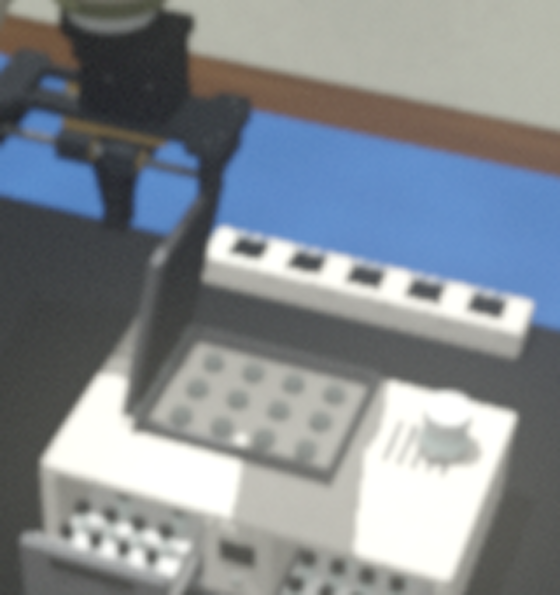

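```bash
python3 - <<'E'
from h import *
s=r.read_state();p=np.array(s['ee_pos']);print(s['width'],p,s['ft_force'])
P=[p,p+[0,0,.07],p+[0,-.095,.07],p+[0,.095,.07],p+[0,-.04,0]]
print((pix("side",P)-[220,65])*3.5)
E
```

```text
0.0005488581525717706 [0.62593291 0.11045396 0.25294101] [-0.34484588  1.25986437  0.05070631]
[[ 1.17493476e+02  2.21940153e+02]
 [ 1.14663244e+02  1.44842049e+02]
 [ 2.33684887e+02  1.72301735e+02]
 [-6.80909178e-02  1.18372188e+02]
 [ 1.65148115e+02  2.33506658e+02]]
```

>>> {"method": "carry_out", "body": {
  "steps": [
    [[0, -1, -0.2, 0, 0, 0], [0, -2.1, -0.3, 0, 0, 0], [0, -3.1, -0.3, 0, 0, 0], [0, -4.2, -0.15, 0, 0, 0], [0, -5.2, 0, 0, 0, 0], [0, -6.1, 0.3, 0, 0, 0], [0, -7.2, 0.65, 0, 0, 0], [0, -8.1, 1.0, 0, 0, 0], [0, -8.95, 1.45, 0, 0, 0], [0, -9.9, 2.05, 0, 0, 0], [0, -10.8, 2.7, 0, 0, 0], [0, -11.7, 3.45, 0, 0, 0], [0, -12.45, 4.25, 0, 0, 0], [0, -13.2, 5.1, 0, 0, 0], [0, -13.8, 6.0, 0, 0, 0], [0, -14.4, 7.0, 0, 0, 0], [0, -14.4, 7.0, 0, 0, 0], [0, -14.4, 7.0, 0, 0, 0]]
  ]
}}

```text
time: 4.08
ee_pos: [0.6253, -0.0337, 0.1815]
eef_rot: [0.0, 1.0, 0.0, -0.001]
ft_force: [0.5, 0.3, 0.8]
width: 0.0004
grip_force: 0.0
```

```bash
python3 - <<'E'
from h import *
crop("side",220,65,160,170,3.5,"side3")
E
```

```text
(no output)
```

View pics/side3.png

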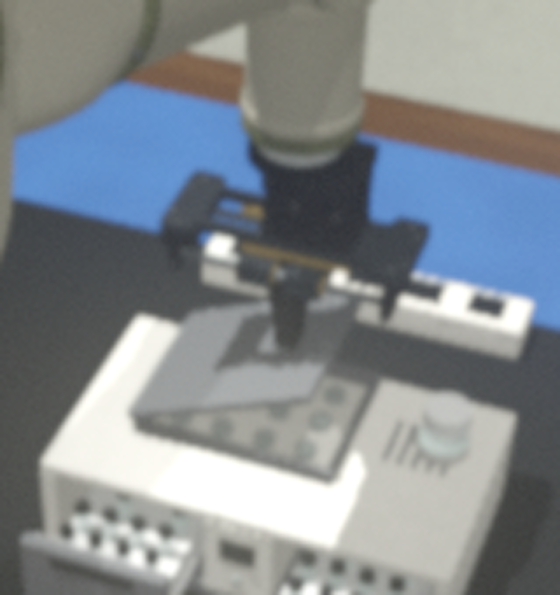

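>>> {"method": "carry_out", "body": {
  "steps": [
    [[0, -0.5, 1.0, 0, 0, 0], [0, -0.9, 2.05, 0, 0, 0], [0, -1.25, 3.1, 0, 0, 0], [0, -1.45, 3.95, 0, 0, 0], [0, -1.6, 4.7, 0, 0, 0], [0, -1.65, 5.2, 0, 0, 0], [0, -1.7, 5.5, 0, 0, 0], [0, -1.7, 5.7, 0, 0, 0], [0, -1.7, 5.9, 0, 0, 0], [0, -1.7, 5.9, 0, 0, 0], [0, -1.7, 5.9, 0, 0, 0]]
  ]
}}

```text
time: 5.05
ee_pos: [0.626, -0.0504, 0.1237]
eef_rot: [-0.0, 1.0, 0.0, 0.0]
ft_force: [-0.2, -0.5, 0.5]
width: 0.0004
grip_force: 0.0
```

Press a little until the force rises.

>>> {"method": "carry_out", "body": {
  "steps": [
    [[0, 0, 0.1, 0, 0, 0], [0, 0, 0.2, 0, 0, 0], [0, 0, 0.2, 0, 0, 0], [0, 0, 0.2, 0, 0, 0]]
  ]
}}

```text
time: 5.38
ee_pos: [0.6262, -0.0504, 0.1234]
eef_rot: [-0.0, 1.0, 0.0, 0.001]
ft_force: [-5.8, 1.1, 12.6]
width: 0.0006
grip_force: 6.8
```

>>> {"method": "carry_out", "body": {
  "steps": [
    [[0, 0, -3, 0, 0, 0], [0, 0, -6, 0, 0, 0], [2, 0.8, -9, 0, 0, 0], [5.5, 2.3, -9, 0, 0, 0], [9, 3.8, -9, 0, 0, 0], [12.5, 5.3, -9, 0, 0, 0], [16, 6.7, -9, 0, 0, 0], [19.5, 8.2, -9, 0, 0, 0], [22.5, 9.4, -9, 0, 0, 0], [24.1, 10.1, -8, 0, 0, 0], [24.1, 10.1, -5, 0, 0, 0], [24.1, 10.1, -2, 0, 0, 0], [24.1, 10.1, 1, 0, 0, 0], [24.1, 10.1, 4, 0, 0, 0], [24.1, 10.1, 6.5, 0, 0, 0], [24.1, 10.1, 7.1, 0, 0, 0], [24.1, 10.1, 7.1, 0, 0, 0], [24.1, 10.1, 7.1, 0, 0, 0]]
  ]
}}

```text
time: 6.88
ee_pos: [0.3854, 0.0505, 0.0515]
eef_rot: [-0.0, 1.0, 0.0, 0.0]
ft_force: [0.7, 0.2, 0.9]
width: 0.0004
grip_force: 0.0
```

```bash
python3 - <<'E'
from h import *
crop("side",210,105,160,170,3.5,"side4")
E
```

```text
(no output)
```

View pics/side4.png

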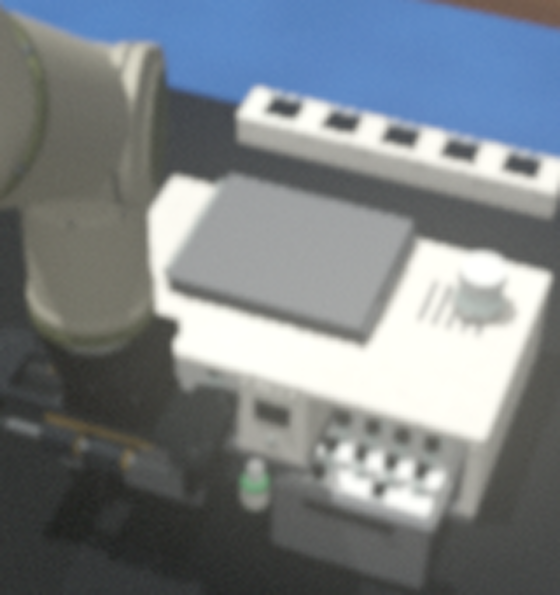

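The lid lies shut. Next I'll push the left tray.

>>> {"method": "carry_out", "body": {
  "steps": [
    [[-1, 0, 0, 0, 0, 0], [-1.7, 0, 0, 0, 0, 0], [-2.4, 0, 0, 0, 0, 0], [-3.1, 0, 0, 0, 0, 0], [-3.8, 0, 0, 0, 0, 0], [-4.5, 0, 0, 0, 0, 0], [-5.2, 0, 0, 0, 0, 0], [-5.9, 0, 0, 0, 0, 0], [-6.6, 0, 0, 0, 0, 0], [-7.3, 0, 0, 0, 0, 0], [-7.9, 0, 0, 0, 0, 0], [-8.4, 0, 0, 0, 0, 0], [-8.7, 0, 0, 0, 0, 0], [-9.0, 0, 0, 0, 0, 0], [-9.0, 0, 0, 0, 0, 0], [-9.0, 0, 0, 0, 0, 0]]
  ]
}}

```text
time: 8.27
ee_pos: [0.4751, 0.0506, 0.0506]
eef_rot: [-0.0, 1.0, 0.0, 0.0]
ft_force: [0.5, 0.3, 0.4]
width: 0.0003
grip_force: 0.0
```

>>> {"method": "carry_out", "body": {
  "steps": [
    [[-0.1, 0, 0, 0, 0, 0], [-0.2, 0, 0, 0, 0, 0], [-0.3, 0, 0, 0, 0, 0], [-0.4, 0, 0, 0, 0, 0], [-0.5, 0, 0, 0, 0, 0], [-0.5, 0, 0, 0, 0, 0], [-0.5, 0, 0, 0, 0, 0]]
  ]
}}

```text
time: 8.85
ee_pos: [0.4787, 0.0505, 0.0503]
eef_rot: [-0.0, 1.0, 0.0, -0.001]
ft_force: [-7.0, 1.2, 4.6]
width: 0.0005
grip_force: 3.3
```

>>> {"method": "carry_out", "body": {
  "steps": [
    [[-0.1, 0, 0, 0, 0, 0], [-0.1, 0, 0, 0, 0, 0], [-0.1, 0, 0, 0, 0, 0]]
  ]
}}

```text
time: 9.1
ee_pos: [0.4787, 0.0505, 0.0501]
eef_rot: [-0.0, 1.0, -0.0, -0.002]
ft_force: [-11.4, -0.9, 9.1]
width: 0.0003
grip_force: 5.8
```

>>> {"method": "carry_out", "body": {
  "steps": [
    [[2, 0, 0, 0, 0, 0], [5, 0, -1, 0, 0, 0], [8, 0, -3.5, 0, 0, 0], [10.9, -1, -6.5, 0, 0, 0], [10.9, -4, -9, 0, 0, 0], [10.9, -7.5, -9, 0, 0, 0], [10.9, -11, -9, 0, 0, 0], [10.9, -14.5, -9, 0, 0, 0], [10.9, -17.5, -8, 0, 0, 0], [10.9, -18.6, -5, 0, 0, 0], [10.9, -18.6, -2, 0, 0, 0], [10.9, -18.6, 0, 0, 0, 0], [10.9, -18.6, 0, 0, 0, 0], [10.9, -18.6, 0, 0, 0, 0]]
  ]
}}

```text
time: 10.27
ee_pos: [0.3714, -0.1358, 0.0504]
eef_rot: [-0.0, 1.0, -0.0, -0.001]
ft_force: [-0.2, 0.2, 0.6]
width: 0.0007
grip_force: 0.0
```

>>> {"method": "carry_out", "body": {
  "steps": [
    [[-1, 0, 0, 0, 0, 0], [-1.7, 0, 0, 0, 0, 0], [-2.4, 0, 0, 0, 0, 0], [-3.1, 0, 0, 0, 0, 0], [-3.8, 0, 0, 0, 0, 0], [-4.5, 0, 0, 0, 0, 0], [-5.2, 0, 0, 0, 0, 0], [-5.9, 0, 0, 0, 0, 0], [-6.6, 0, 0, 0, 0, 0], [-7.3, 0, 0, 0, 0, 0], [-8, 0, 0, 0, 0, 0], [-8.7, 0, 0, 0, 0, 0], [-9.3, 0, 0, 0, 0, 0], [-9.7, 0, 0, 0, 0, 0], [-10, 0, 0, 0, 0, 0], [-10.2, 0, 0, 0, 0, 0], [-10.4, 0, 0, 0, 0, 0], [-10.6, 0, 0, 0, 0, 0], [-10.7, 0, 0, 0, 0, 0], [-10.7, 0, 0, 0, 0, 0]]
  ]
}}

```text
time: 11.93
ee_pos: [0.4775, -0.1356, 0.0503]
eef_rot: [0.0, 1.0, 0.0, -0.001]
ft_force: [-7.1, 1.4, 5.4]
width: 0.0003
grip_force: 3.9
```

>>> {"method": "carry_out", "body": {
  "steps": [
    [[-0.1, 0, 0, 0, 0, 0], [-0.2, 0, 0, 0, 0, 0], [-0.2, 0, 0, 0, 0, 0]]
  ]
}}

```text
time: 12.18
ee_pos: [0.4775, -0.1356, 0.0499]
eef_rot: [0.0, 1.0, 0.001, -0.003]
ft_force: [-17.5, 0.0, 13.1]
width: 0.0001
grip_force: 8.7
```

Both trays hit their stops. I'll back off and check.

>>> {"method": "carry_out", "body": {
  "steps": [
    [[1, 0, 0, 0, 0, 0], [3, 0, 0, 0, 0, 0], [6, 0, -1, 0, 0, 0], [9, 0, -4, 0, 0, 0], [10, 0, -8, 0, 0, 0], [10, 0, -12, 0, 0, 0], [10, 0, -16, 0, 0, 0], [10, 0, -20, 0, 0, 0], [10, 0, -20, 0, 0, 0], [10, 0, -20, 0, 0, 0], [10, 0, -20, 0, 0, 0]]
  ]
}}

```text
time: 13.1
ee_pos: [0.3808, -0.1355, 0.2503]
eef_rot: [-0.0, 1.0, 0.0, 0.0]
ft_force: [-0.1, -0.9, -1.3]
width: 0.0005
grip_force: 0.0
```

```bash
python3 - <<'E'
from h import *
crop("side",200,95,200,170,3.5,"side5")
crop("top",200,100,180,160,4,"top5")
E
```

```text
(no output)
```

View pics/side5.png

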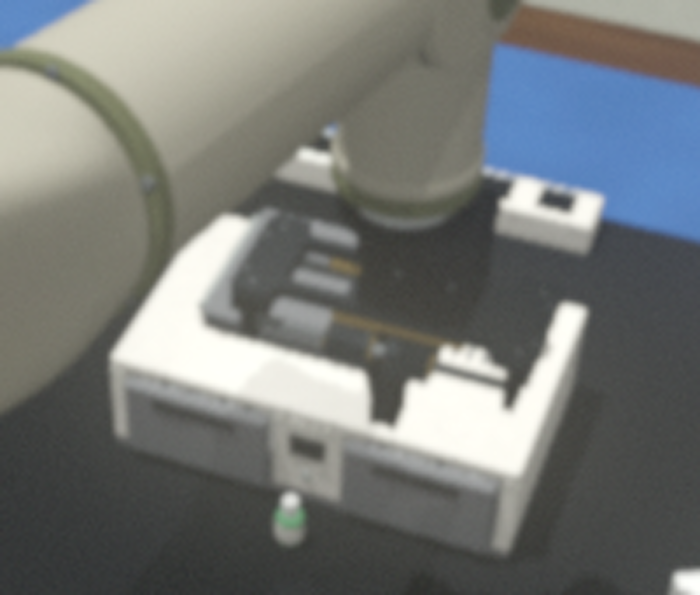

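View pics/top5.png

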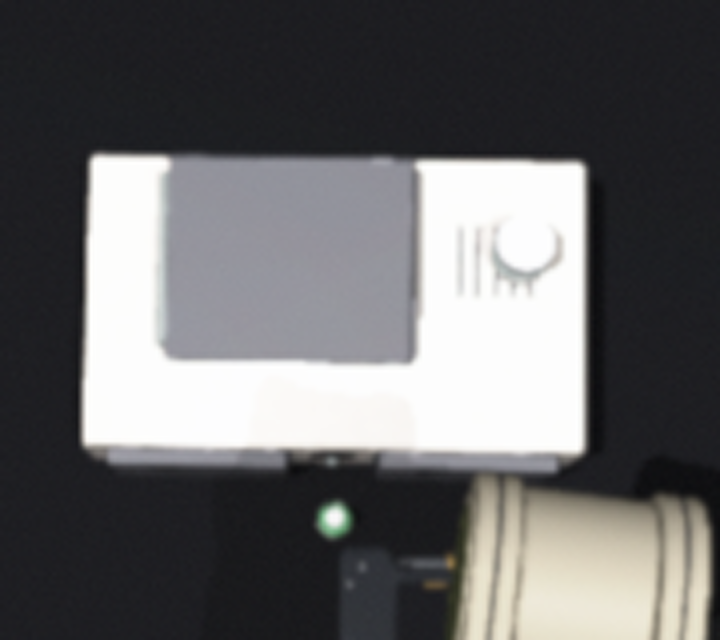

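The side view shows both fronts flush with the housing, at (200,430) and (415,490). The top view shows the lid flat at (290,260), with the jar at (525,245) and the vial at (333,520) undisturbed.

```bash
python3 -c "
from bench import r
print(r.close_job())"
```

```text
the job is handed in; nothing more can be done
None
```

I pushed both trays home against their stops and shut the lid flat; the last pictures show both fronts flush and the jar and vial unmoved. I handed the job in at about 13 s, and the hand-in gave no verdict.

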